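# Hold a glass tube home in the scoring jig

### The job

Get the amber glass tube ready for scoring: lift the clear cover of the blue scoring jig right back until it rests open on its stop, take the amber tube from the wooden rack and lay it in the jig's two V-rests. Slide it against the sprung brass plunger until the tube's end is fully home against the aluminium stop block, pressing firmly but gently because it is glass, and finish with the gripper still holding it there, pressed home, and the cover still open. Leave the other tubes and things on the bench as they are.

Things in the scene. Friction and masses are not known exactly. Their poses are not given: they have to be found in the camera images.
- jig: Blue steel scoring jig fixed to the bench. Origin: centre of its underside; x points away from its open front, y along the tube towards the stop block, z up. Base 150 mm (x) by 340 mm (y), 12 mm thick. Rear wall at x = 70 to 76 mm, 95 mm high; end walls at y = +-167 mm, 48 mm high. Two steel V-rests (see rests) with free space between them for the fingers.
- rests (a point): Centre of the 180 mm tube when it lies in both V-rests, home on the stop block: jig x = -20, y = 10, z = 60 mm; jig's axes, tube along y. The 90 degree V-rests stand at jig y = 64 to 76 mm and y = -74 to -56 mm (this one slit by a 4 mm scoring slot), x = -44 to 4 mm; the Vs open upward, tops at z = 64 mm.
- stop_block: Aluminium length stop fixed in the jig, 50 mm (x) by 36 mm (y), top at z = 85 mm above the bench. Origin: centre of the bore on its front face (jig x = -20, y = +100, z = 60 mm), same axes as the jig. The face looks along -y: this is the hard stop that the tube's end meets.
- plunger (a joint): Sprung brass ejector plunger in the stop block, in m: 0 = fully out, its 16 mm flat nose 12 mm in front of the block's face; it moves along the jig's +y as it is pressed; 0.012 = nose flush with the face, so that the tube touches the block (tube home). The spring pushes back with about 4 N when out and 10 N when flush.
- plunger_nose (a point): Centre of the plunger's flat front, on the tube's axis.
- cover (a joint): Hinge of the clear plastic dust cover over the jig, rad: 0 = shut, 1.85 = rests open on its stop, leaning back. Its weight pulls it shut below about 1.65 and onto the open stop above about 1.7. Axis along the jig's y; the front edge rises as it opens. 0.45 kg, 334 mm wide, 147 mm from hinge to front face, walls 50 mm deep.
- cover_hinge (a point): Middle of the cover's hinge axis (jig x = +73, z = 98 mm).
- cover_handle (a point): Middle of the cover's handle: black round bar, 10 mm thick, 120 mm long, parallel to the hinge, its centre 40 mm in front of the cover's front wall, on two studs at +-55 mm. Shut, it lies 187 mm in front of the hinge, 12 mm below it and 86 mm above the bench. It turns with the cover.
- rack: Notched plywood and wood rack fixed to the bench, 230 mm (x) by 170 mm (y), 46 mm high. Origin: centre of the underside. Three places for tubes, at rack x = -68, 0 and +68 mm; tubes lie parallel to its y in 24 mm wide slots of two rails at y = +-55 mm (18 mm thick), with free space between the rails above a base 12 mm thick.
- amber_tube: The tube to be loaded: amber brown glass tube, outside diameter 20 mm, length 180 mm, 71 g, both ends alike. Origin: its centre, on the axis; its own y runs along the tube. In the rack its axis is 42 mm above the bench.
- clear_tube: Colourless tube of the same size in the rack; leave it.
- green_tube: Green tube of the same size in the rack; leave it.
- scoring_knife: Scoring knife with wooden handle, lying on the bench; leave it.
- graphite_paddle: Black graphite paddle with wooden handle, lying on the bench; leave it.
- brush_jar: Glass jar with brushes, 72 mm wide, about 170 mm high; leave it.
- roller_stand: Steel roller stand with two small wheels, 150 mm high; leave it.
- cork: Cork stopper, 38 mm wide, 32 mm high; leave it.
- calliper: Flat steel calliper lying on the bench; leave it.

How it is judged:
By the outcome, as a careful person would: the job done as asked, in the order asked, and still so for the second after the job is handed in, while the arm keeps its last pose, push and grip.
It also fails if it takes over 61 s, if anything falls off the work surface, if the arm or the gripper's body presses on something with over 40 N, if the wrist force passes 120 N, or if a joint passes its speed limit or range.

### The arm

A 6-joint arm with a two-finger parallel gripper is mounted at the origin on the work surface. World frame = base frame: x ahead of the robot, y to its left, z up, the work surface at z = 0. Lengths are in m, angles in rad, forces in N, time in s.
With the tool pointing down it reaches from about 0.225 to 0.875 m from the base axis. Payload 3.4 kg.
Tool frame: the origin (TCP) lies midway between the tips of the shut fingers; the grasp point (between the pads) lies 19 mm behind it; x points along the fingers, z is the direction in which the jaws open and shut, and the axes are right-handed (so a half turn about x gives the same grasp; the last joint's range is limited). The gripper opens to 85 mm and grips with 20 to 120 N. Pads are 22 mm wide; open, the fingers measure 114 mm over their backs; the gripper's body (76 mm by 85 mm) begins 54 mm behind the grasp point. The pads swing forward as they close: fully open they stand 13 mm farther back than shut.
Start: joints at [-1.362, 0.276, 1.505, -0, 1.361, -0.121], TCP at [0.186, -0.544, 0.231] pointing down, gripper open.
Joint ranges: [-2.89, 2.89], [-0.75, 2.08], [0.22, 2.7], [-1.18, 4.32], [0.11, 2.71], [-2.7, 2.7]. Speed limits (rad/s): [2.57, 2.57, 3.14, 3.14, 3.14, 3.14].

### API

Orientations are given as a unit quaternion [w, x, y, z].
In Python, from rig import manip, eyes gives the robot as it stands. The module is installed in compiled form; this text tells all that it offers.
- The arm moves only by the shell command python3 -m crank 'ROWS' [FORCE]. ROWS is JSON, a list of rows, each a list of 7 numbers: the shift along the tool's x, y, z in cm, then the turn, a rotation vector about the tool's x, y, z in degrees, then the finger opening in cm, from 0 to 8.54. A call has 1 to 5 rows; each row is the pose to reach, as a shift and turn from the pose commanded when the call began, along the tool's axes at that moment; what a row does not reach only later rows make up. A row lasts 1/8 s, in which the tool goes at most 62.5 mm and 10.7 degrees, less where a joint would pass 70% of its speed; a pose out of reach is approached as far as the arm can. A call with a gripper value outside its range is refused whole. The fingers move at their own pace and stop on an object; FORCE is the grip in N (left out, the last holds). Time passes only in rows, so rows that repeat a pose let the fingers close. It gives the time, the measured TCP pose, the force and the opening at its end, in the units of the state.
- manip.get_state(): the state, without advancing time (a new reading comes with each control period).
- eyes.get_image(name): name is "side" or "top"; returns a dict with "color" (420x560x3 uint8, blue, green, red), "z_map" (420x560 float32, m along the optical axis (not along the pixel's ray), 0 where there is no reading), "vertical_fov" (degrees; the focal length in pixels is half the picture's height over the tangent of half this angle, whatever the lens; pixels are square), "cx", "cy" (the principal point, pixels), "eye" and "attitude" of the camera in the world. Camera axes: x right, y up, looking along -z (the intrinsics and any distortion apply to the point x, -y, -z); pixel columns grow to the right and rows downward; lengths in m; the calibration is good to about 2 mm. A picture is of the moment at which its call begins.
- manip.sign_off(): hands the job in, once; it reports no verdict.
The state is a dict: "clock": time; "qpos": joint angles; "qd": joint speeds; "effort": joint torques, N m; "position": TCP position; "ee_rot": TCP orientation; "contact_force": force on the tool from outside, world axes, zero at the start; "moment": the same for the moment, N m; "width": finger opening in m.
Only numpy, scipy, OpenCV 4.12 (cv2) and the standard library are available. Lean on these libraries where they do the work, as an engineer would, in place of code of your own. Each camera call takes 0.05 s, during which the arm holds its last target.

## Working session

There is one attempt and no reset: what is moved stays moved. The work goes in short steps, Python scripts to look and compute and a shell command to move; the robot and the scene stay as the last step left them, time stands still between calls to the robot, and variables do not carry over. Pictures are saved under pics/ and viewed, and the job is handed in when it is done.

```bash
mkdir -p pics; ls; python3 - <<'E'
from rig import manip, eyes
import cv2
print(manip.get_state())
for n in ("side","top"):
    d=eyes.get_image(n); cv2.imwrite(f"pics/{n}0.png",d["color"])
    print(n,{k:v for k,v in d.items() if k not in("color","z_map")})
E
```

```text
pics
{'clock': 0.0, 'qpos': array([-1.36198100e+00,  2.76590607e-01,  1.50613064e+00,  2.25128486e-06,
        1.36069806e+00, -1.20962029e-01]), 'qd': array([-0.00080612, -0.00045985,  0.00083613,  0.00093928,  0.00230515,
       -0.00012116]), 'effort': array([ 6.28099006e-04, -4.16769826e+01, -2.45808417e+01, -5.47545151e-04,
        1.08598653e-02, -8.42051634e-06]), 'position': array([ 0.18610988, -0.54349083,  0.23044321]), 'ee_rot': array([ 0.57481349,  0.41158377,  0.57576499, -0.41071028]), 'contact_force': array([ 0.24789171, -0.52470202, -0.62747302]), 'moment': array([ 0.02878271, -0.02266826,  0.0239983 ]), 'width': 0.08535624091178345}
side {'vertical_fov': 50.37673620812312, 'cx': 274.2957820055565, 'cy': 210.93225426340743, 'eye': array([-0.08474422,  0.72261615,  0.66952475]), 'attitude': array([-0.3091984 , -0.17354142,  0.44594673,  0.82183407])}
top {'vertical_fov': 42.71534287786957, 'cx': 276.97782168661615, 'cy': 210.12798876837468, 'eye': array([0.37496781, 0.06235121, 1.65490778]), 'attitude': array([ 0.71004477,  0.02768871, -0.02353076, -0.70321837])}
```

View pics/side0.png

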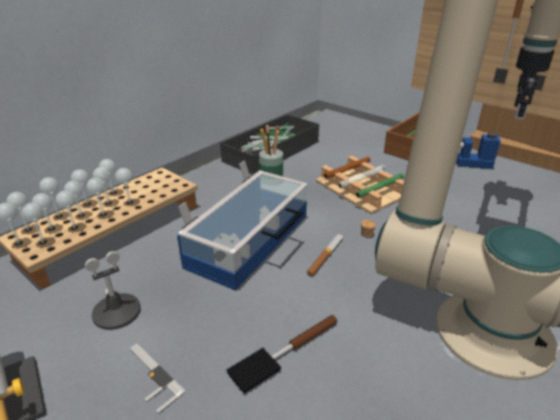

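View pics/top0.png

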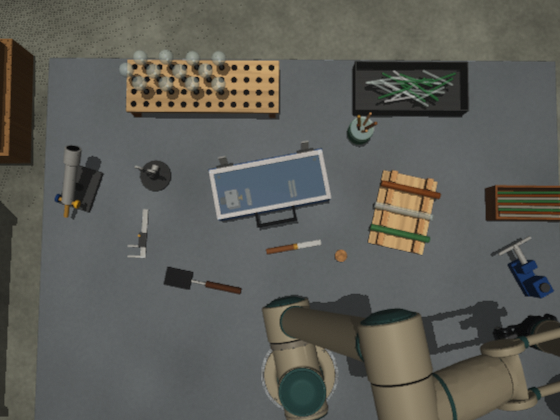

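```bash
cat > h.py <<'E'
import numpy as np, cv2
from scipy.spatial.transform import Rotation as R
def cam(d):
    h=d["color"].shape[0]; f=h/2/np.tan(np.radians(d["vertical_fov"])/2)
    q=d["attitude"]; return f,R.from_quat([q[1],q[2],q[3],q[0]]).as_matrix(),np.array(d["eye"])
def ray(d,u,v):
    f,M,e=cam(d); c=np.array([(u-d["cx"])/f,-(v-d["cy"])/f,-1.]); return e,M@c
def atz(d,u,v,z):
    e,r=ray(d,u,v); return e+r*(z-e[2])/r[2]
def cloud(d):
    f,M,e=cam(d); z=d["z_map"]; v,u=np.mgrid[:z.shape[0],:z.shape[1]]
    c=np.stack([(u-d["cx"])/f*z,-(v-d["cy"])/f*z,-z],-1); return c@M.T+e
def proj(d,p):
    f,M,e=cam(d); c=(np.asarray(p)-e)@M; return np.stack([d["cx"]+f*c[...,0]/-c[...,2], d["cy"]-f*c[...,1]/-c[...,2]],-1)
E
python3 - <<'E'
from rig import manip, eyes
import cv2,pickle
from h import *
d=eyes.get_image("top"); s=eyes.get_image("side")
pickle.dump((d,s),open("im0.pkl","wb"))
a=d["color"][130:270,190:450]; cv2.imwrite("pics/topz.png",cv2.resize(a,None,fx=3,fy=3,interpolation=cv2.INTER_CUBIC))
a=s["color"][140:290,170:420]; cv2.imwrite("pics/sidez.png",cv2.resize(a,None,fx=3.2,fy=3.2,interpolation=cv2.INTER_CUBIC))
P=cloud(d)
for u,v in [(100,350),(300,250),(480,120),(245,170),(403,211),(409,187),(290,300)]: print(u,v,P[v,u].round(4))
P=cloud(s)
for u,v in [(210,320),(300,300),(345,168)]: print(u,v,P[v,u].round(4))
E
```

```text
100 350 [ 0.0637  0.6066 -0.0014]
300 250 [0.3729 0.0008 0.0015]
480 120 [ 0.785  -0.5611 -0.0076]
245 170 [0.605  0.1669 0.0955]
403 211 [ 0.4926 -0.3056  0.0462]
409 187 [ 0.5651 -0.3239  0.0471]
290 300 [0.2366 0.0336 0.1741]
210 320 [0.4367 0.3379 0.0018]
300 300 [0.336  0.1755 0.0017]
345 168 [ 0.5567 -0.3143  0.0465]
```

View pics/topz.png

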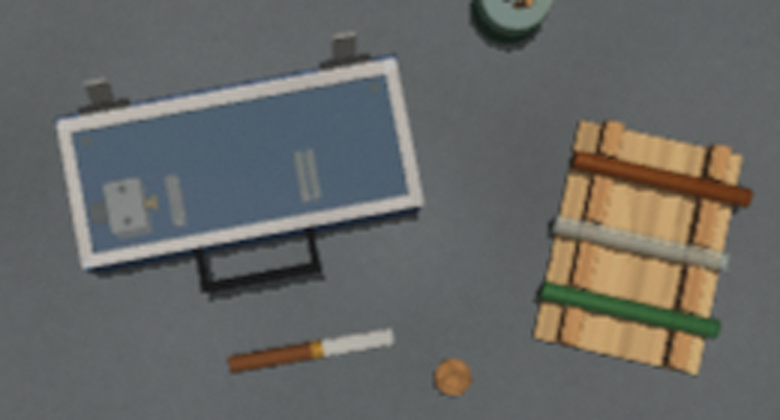

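View pics/sidez.png

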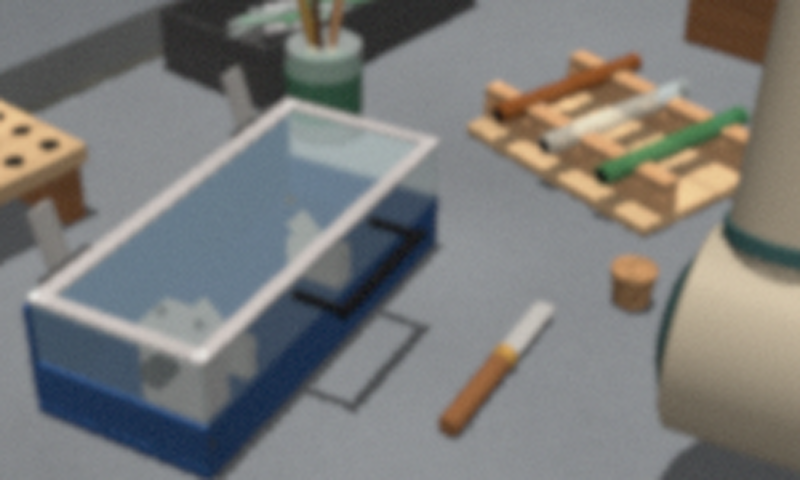

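```bash
cat > fit.py <<'E'
import pickle
from h import *
from scipy.optimize import least_squares
d,s=pickle.load(open("im0.pkl","rb"))
T=lambda x,y:((x+.5)/3-.5+190,(y+.5)/3-.5+130)
S=lambda x,y:((x+.5)/3.2-.5+170,(y+.5)/3.2-.5+140)
J=[(T(207,288),(-114,58,86)),(T(320,270),(-114,-58,86)),(T(126,207),(-20,118,85)),(T(176,200),(-20,70,64)),(T(307,176),(-20,-65,64)),
(T(58,120),(76,167,100)),(T(395,60),(76,-167,100)),(T(421,206),(-74,-167,100)),(T(86,268),(-74,167,100))]
JS=[(S(345,310),(-114,58,86)),(S(420,236),(-114,-58,86))]
K=[]
def model(p,pts):
    c,si=np.cos(p[2]),np.sin(p[2]); a=np.array(pts)/1000.
    return np.stack([p[0]+c*a[:,0]-si*a[:,1],p[1]+si*a[:,0]+c*a[:,1],a[:,2]],-1)
def res(p,o=(J,JS)):
    r=[]
    for dd,L in zip((d,s),o):
        if L: r.append(proj(dd,model(p,[l[1] for l in L]))-np.array([l[0] for l in L]))
    return np.concatenate(r).ravel()
if __name__=="__main__":
    r=least_squares(res,[.6,.1,.1],loss="soft_l1"); print(r.x, np.degrees(r.x[2])); print(res(r.x).reshape(-1,2).round(1))
    r2=least_squares(lambda p:res(p,(J,[])),[.6,.1,.1]); print(r2.x)
    p=r.x
    for n,q in dict(handle=(-114,0,86),hinge=(73,0,98),rest=(-20,10,60),stop=(-20,100,60)).items(): print(n,model(p,[q])[0].round(4))
    # tubes in top: amber ends at z=42 (axis)
    for n,(a,b) in dict(amber=((577,161),(748,196)),clear=((557,228),(726,263)),green=((545,292),(717,328))).items():
        A=atz(d,*T(*a),.048);B=atz(d,*T(*b),.048); print(n,A.round(4),B.round(4),((A+B)/2).round(4),np.linalg.norm(A-B).round(4),np.degrees(np.arctan2(*(A-B)[1::-1])-0).round(2), np.degrees(np.arctan2(-(A-B)[0],(A-B)[1])).round(2))
    # overlay
    im=cv2.resize(d["color"],None,fx=1,fy=1); 
    P=cloud(d)
    rgb=d["color"].astype(int)
    m=(rgb[...,2]-rgb[...,0]>50)&(P[...,2]>.044)&(P[...,0]>.52)&(P[...,1]<-.2)&(P[...,1]>-.5)
    v,u=np.nonzero(m); print(len(u)); q=np.array([atz(d,a,b,.046)[:2] for a,b in zip(u,v)])
    (cx,cy),(w,h),ang=cv2.minAreaRect(q.astype(np.float32)); print(cx,cy,w,h,ang,q.mean(0)); print(cv2.fitLine(q.astype(np.float32),cv2.DIST_HUBER,0,.001,.001).ravel())
E
python3 fit.py
```

```text
[0.56361343 0.09341728 0.1936765 ] 11.096845947778533
[[-1.1  0.7]
 [ 0.2 -0.5]
 [ 0.1  0. ]
 [-0.1  0.1]
 [ 0.8 -0.2]
 [-0.  -0.6]
 [-0.  -1.3]
 [ 1.   0.2]
 [-0.4  0.5]
 [-0.3  1.8]
 [ 0.6 -0.1]]
[0.5632413  0.09350026 0.19147668]
handle [0.4517 0.0715 0.086 ]
hinge [0.6352 0.1075 0.098 ]
rest [0.5421 0.0994 0.06  ]
stop [0.5247 0.1877 0.06  ]
amber [ 0.5753 -0.2427  0.048 ] [ 0.5417 -0.4134  0.048 ] [ 0.5585 -0.3281  0.048 ] 0.174 78.84 -11.16
clear [ 0.5078 -0.2224  0.048 ] [ 0.4743 -0.3907  0.048 ] [ 0.491  -0.3066  0.048 ] 0.1716 78.76 -11.24
green [ 0.4436 -0.2103  0.048 ] [ 0.4095 -0.3811  0.048 ] [ 0.4265 -0.2957  0.048 ] 0.1742 78.69 -11.31
460
0.6063069701194763 -0.2740127444267273 0.29612234234809875 0.14459528028964996 44.180843353271484 [ 0.56195952 -0.32421771]
[ 0.24376406  0.96983457  0.5619595  -0.3242177 ]
```

```bash
cat > go.py <<'E'
from h import *
from rig import manip
JX,JY,JW=0.5636,0.0934,np.radians(11.1)
def jig(x,y,z):
    c,s=np.cos(JW),np.sin(JW); return np.array([JX+(c*x-s*y)/1e3,JY+(s*x+c*y)/1e3,z/1e3])
def cur():
    s=manip.get_state(); q=s["ee_rot"]; return s,s["position"],R.from_quat([q[1],q[2],q[3],q[0]])
def down(yaw):  # tool x down, tool z (jaws) horizontal along yaw; both signs
    out=[]
    for a in (yaw,yaw+np.pi):
        x=np.array([0,0,-1.]); z=np.array([np.cos(a),np.sin(a),0]); y=np.cross(z,x); out.append(R.from_matrix(np.stack([x,y,z],1)))
    return out
def row(p,Rt=None):
    s,c,Rc=cur(); sh=Rc.inv().apply(np.asarray(p)-c)*100
    L=[Rc] if Rt is None else Rt
    rv=[(Rc.inv()*r).as_rotvec(degrees=True) for r in L]
    for v in rv: print("shift cm",sh.round(2),"turn",v.round(2),"rows",max(np.linalg.norm(sh)/6.25,np.linalg.norm(v)/10.7).round(1))
def st():
    s,c,Rc=cur(); M=Rc.as_matrix(); print("t%.2f"%s["clock"],"pos",c.round(4),"x",M[:,0].round(3),"z",M[:,2].round(3),"yawz %.2f"%np.degrees(np.arctan2(M[1,2],M[0,2])),"F",s["contact_force"].round(1),"w %.4f"%s["width"],"q",s["qpos"].round(2))
    c2=R.from_euler("z",-JW).apply(c-[JX,JY,0])*1e3; print("jig mm",c2.round(1),"Fjig",R.from_euler("z",-JW).apply(s["contact_force"]).round(1))
E
python3 - <<'E'
from go import *
st(); row(jig(-114,0,160),down(JW)); row(jig(-114,0,67),down(JW)); print(cur()[2].as_matrix().round(3))
E
```

```text
t0.20 pos [ 0.1861 -0.5437  0.2308] x [-0.     0.001 -1.   ] z [ 0.324 -0.946 -0.001] yawz -71.10 F [-0.1  0.2 -1.1] w 0.0854 q [-1.36  0.28  1.51  0.    1.36 -0.12]
jig mm [-493.1 -552.5  230.8] Fjig [-0.   0.2 -1.1]
shift cm [  7.14  45.05 -49.59] turn [-8.22e+01 -5.00e-02 -5.00e-02] rows 10.8
shift cm [  7.14  45.05 -49.59] turn [ 9.78e+01 -5.00e-02  5.00e-02] rows 10.8
shift cm [ 16.44  45.05 -49.58] turn [-8.22e+01 -5.00e-02 -5.00e-02] rows 11.0
shift cm [ 16.44  45.05 -49.58] turn [ 9.78e+01 -5.00e-02  5.00e-02] rows 11.0
[[-0.     0.946  0.324]
 [ 0.001  0.324 -0.946]
 [-1.     0.    -0.001]]
```

```bash
python3 -m crank '[[0,4.2,-4.6,-8,0,0,8.5],[0,8.4,-9.2,-16,0,0,8.5],[0,12.6,-13.8,-24,0,0,6],[0,16.8,-18.4,-32,0,0,4],[0,21,-23,-40,0,0,4]]' 20 ; python3 - <<'E'
from go import *
st(); row(jig(-114,0,150),down(JW))
E
```

```text
clock: 0.82
position: [0.3109, -0.2566, 0.2313]
ee_rot: [0.682, 0.188, 0.681, -0.188]
contact_force: [1.3, -0.1, 1.1]
width: 0.04
t0.82 pos [ 0.3109 -0.2566  0.2313] x [ 0.001 -0.    -1.   ] z [ 0.858 -0.513  0.001] yawz -30.89 F [ 1.3 -0.1  1.1] w 0.0400 q [-0.86  0.01  1.83  0.    1.3  -0.32]
jig mm [-315.4 -294.8  231.3] Fjig [ 1.3 -0.3  1.1]
shift cm [ 8.13 35.38 -4.76] turn [-4.199e+01  5.000e-02  1.000e-02] rows 5.9
shift cm [ 8.13 35.38 -4.76] turn [ 1.3801e+02  1.0000e-02 -6.0000e-02] rows 12.9
```

```bash
python3 -m crank '[[0,6,-0.8,-8.4,0,0,4],[0.5,12,-1.6,-16.8,0,0,3.4],[1,18,-2.4,-25.2,0,0,3.4],[2,24,-3.2,-33.6,0,0,3.4],[3,30,-4,-42,0,0,3.4]]' 20 ; python3 - <<'E'
from go import *
from rig import eyes
st(); row(jig(-114,0,67),down(JW))
E
```

```text
clock: 1.45
position: [0.4317, 0.021, 0.2013]
ee_rot: [0.704, -0.069, 0.703, 0.069]
contact_force: [0.7, -1.1, 0.7]
width: 0.0341
t1.45 pos [0.4317 0.021  0.2013] x [ 0.001 -0.001 -1.   ] z [0.981 0.194 0.001] yawz 11.19 F [ 0.7 -1.1  0.7] w 0.0341 q [-0.11  0.08  1.83 -0.    1.23 -0.31]
jig mm [-143.3  -45.6  201.3] Fjig [ 0.5 -1.2  0.7]
shift cm [13.42  4.57  2.92] turn [0.09 0.06 0.05] rows 2.3
shift cm [13.42  4.57  2.92] turn [-1.7991e+02 -7.0000e-02  1.0000e-01] rows 16.8
```

```bash
python3 -m crank '[[2,4.6,2.9,0,0,0,3.4],[6.5,4.6,2.9,0,0,0,3.4],[6.5,4.6,2.9,0,0,0,3.4]]' 20 ; python3 - <<'E'
from go import *
from rig import eyes
st()
for n,(u,v,w,h) in dict(side=(170,90,250,200),top=(190,110,200,150)).items():
    d=eyes.get_image(n); cv2.imwrite(f"pics/{n}1.png",cv2.resize(d["color"][v:v+h,u:u+w],None,fx=3,fy=3,interpolation=cv2.INTER_CUBIC))
E
```

```text
clock: 1.82
position: [0.4478, 0.0704, 0.1336]
ee_rot: [0.701, -0.068, 0.707, 0.068]
contact_force: [-0.3, -0.4, 0.1]
width: 0.034
t1.82 pos [0.4478 0.0704 0.1336] x [-0.008 -0.    -1.   ] z [ 0.982  0.191 -0.008] yawz 11.00 F [-0.3 -0.4  0.1] w 0.0340 q [ 0.    0.18  1.9  -0.    1.07 -0.19]
jig mm [-118.    -0.3  133.6] Fjig [-0.4 -0.3  0.1]
```

View pics/side1.png

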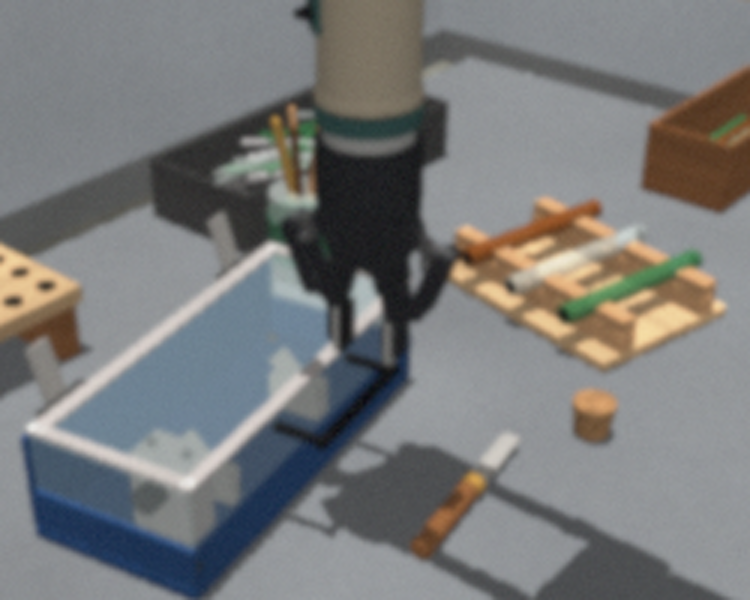

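View pics/top1.png

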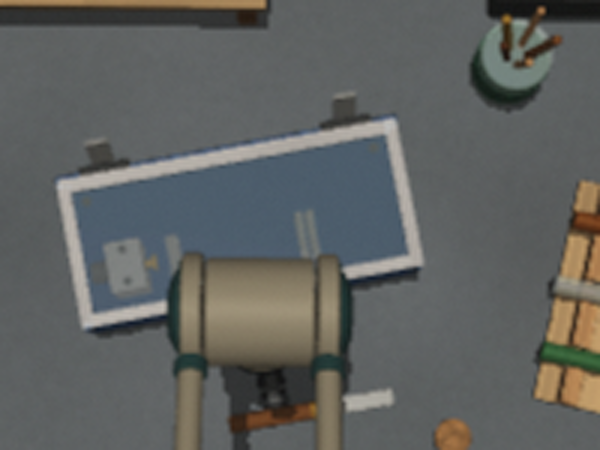

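```bash
python3 -m crank '[[0,0,0,0,0,0,3.4]]' 20 ; python3 - <<'E'
from go import *
st(); row(jig(-114,0,67),down(JW))
E
```

```text
clock: 2.05
position: [0.4522, 0.0691, 0.138]
ee_rot: [0.705, -0.067, 0.703, 0.066]
contact_force: [0.2, 0.3, 0.7]
width: 0.0338
t2.05 pos [0.4522 0.0691 0.138 ] x [ 0.003 -0.    -1.   ] z [0.982 0.188 0.003] yawz 10.81 F [0.2 0.3 0.7] w 0.0338 q [-0.    0.18  1.89 -0.    1.07 -0.19]
jig mm [-114.    -2.4  138. ] Fjig [0.2 0.3 0.7]
shift cm [ 7.1   0.25 -0.03] turn [-0.29  0.19  0.04] rows 1.1
shift cm [ 7.1   0.25 -0.03] turn [ 1.7971e+02  7.0000e-02 -3.0000e-01] rows 16.8
```

```bash
python3 -m crank '[[3.5,0,0,0,0,0,3.2],[7,0,0,0,0,0,3.2],[7,0,0,0,0,0,3.2]]' 20 ; python3 - <<'E'
from go import *
from rig import eyes
st()
for n,(u,v,w,h) in dict(side=(220,130,150,130),).items():
    d=eyes.get_image(n); cv2.imwrite(f"pics/{n}2.png",cv2.resize(d["color"][v:v+h,u:u+w],None,fx=4,fy=4,interpolation=cv2.INTER_CUBIC))
E
```

```text
clock: 2.42
position: [0.4498, 0.0691, 0.0658]
ee_rot: [0.703, -0.067, 0.705, 0.067]
contact_force: [0.5, -0.6, -0.3]
width: 0.0322
t2.42 pos [0.4498 0.0691 0.0658] x [-0.003 -0.    -1.   ] z [ 0.982  0.188 -0.003] yawz 10.81 F [ 0.5 -0.6 -0.3] w 0.0322 q [-0.    0.26  2.   -0.    0.88 -0.19]
jig mm [-116.3   -2.    65.8] Fjig [ 0.4 -0.7 -0.3]
```

View pics/side2.png

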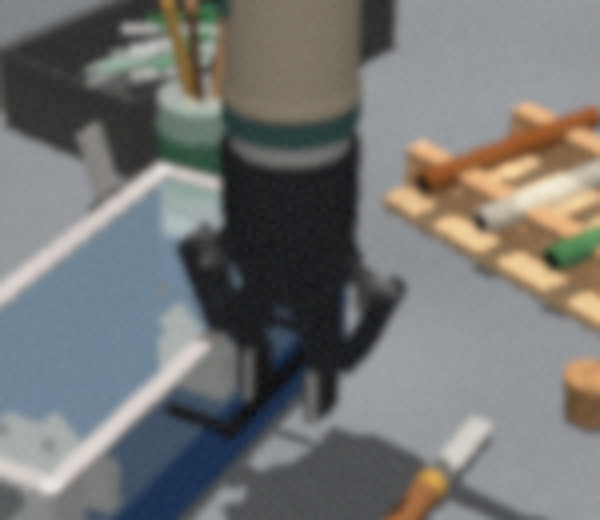

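```bash
python3 -m crank '[[0,0,0,0,0,0,0.6],[0,0,0,0,0,0,0.6],[0,0,0,0,0,0,0.6],[0,0,0,0,0,0,0.6]]' 25 ; python3 - <<'E'
from go import *
st()
E
```

```text
clock: 2.98
position: [0.4547, 0.0698, 0.0682]
ee_rot: [0.707, -0.067, 0.701, 0.067]
contact_force: [4.5, 0.4, 1.9]
width: 0.0091
t2.98 pos [0.4547 0.0698 0.0682] x [ 0.008  0.    -1.   ] z [0.982 0.189 0.008] yawz 10.90 F [4.5 0.4 1.9] w 0.0091 q [ 0.    0.26  1.99  0.    0.88 -0.19]
jig mm [-111.4   -2.2   68.2] Fjig [ 4.5 -0.5  1.9]
```

```bash
python3 - <<'E'
import numpy as np
for t in range(0,108,4):
    a=np.radians(t); p=np.arctan2(12,187); r=np.hypot(12,187)
    print(t,"back %.2f up %.2f"%((187-r*np.cos(a-p))/10,(r*np.sin(a-p)+12)/10))
E
```

```text
0 back 0.00 up 0.00
4 back -0.04 up 1.31
8 back 0.01 up 2.61
12 back 0.16 up 3.91
16 back 0.39 up 5.20
20 back 0.72 up 6.47
24 back 1.13 up 7.71
28 back 1.63 up 8.92
32 back 2.21 up 10.09
36 back 2.87 up 11.22
40 back 3.60 up 12.30
44 back 4.41 up 13.33
48 back 5.30 up 14.29
52 back 6.24 up 15.20
56 back 7.25 up 16.03
60 back 8.31 up 16.79
64 back 9.42 up 17.48
68 back 10.58 up 18.09
72 back 11.78 up 18.61
76 back 13.01 up 19.05
80 back 14.27 up 19.41
84 back 15.55 up 19.67
88 back 16.85 up 19.85
92 back 18.15 up 19.93
96 back 19.46 up 19.92
100 back 20.77 up 19.82
104 back 22.06 up 19.63
```

```bash
python3 -m crank '[[-1.3,0,0,0,0,0,0.6],[-2.6,0,0,0,0,0,0.6],[-3.9,0,0.2,0,0,0,0.6],[-5.2,0,0.4,0,0,0,0.6],[-6.5,0,0.7,0,0,0,0.6]]' 25 ; python3 - <<'E'
from go import *
st()
E
```

```text
clock: 3.6
position: [0.4621, 0.0713, 0.1329]
ee_rot: [0.707, -0.067, 0.701, 0.067]
contact_force: [10.6, 1.5, -6.6]
width: 0.0088
t3.60 pos [0.4621 0.0713 0.1329] x [ 0.009  0.    -1.   ] z [0.982 0.189 0.009] yawz 10.88 F [10.6  1.5 -6.6] w 0.0088 q [ 0.    0.19  1.89  0.    1.05 -0.19]
jig mm [-103.9   -2.2  132.9] Fjig [10.7 -0.6 -6.6]
```

```bash
python3 -m crank '[[-1.24,0,0.6,0,0,0,0.6],[-2.45,0,1.1,0,0,0,0.6],[-3.62,0,1.7,0,0,0,0.6],[-4.75,0,2.35,0,0,0,0.6],[-5.83,0,3.1,0,0,0,0.6]]' 25 ; python3 - <<'E'
from go import *
from rig import eyes
st()
d=eyes.get_image("side"); cv2.imwrite(f"pics/side3.png",cv2.resize(d["color"][60:280,150:420],None,fx=2.7,fy=2.7))
E
```

```text
clock: 4.22
position: [0.4887, 0.0766, 0.1899]
ee_rot: [0.704, -0.068, 0.704, 0.067]
contact_force: [4.5, -1.3, -5.2]
width: 0.0089
t4.22 pos [0.4887 0.0766 0.1899] x [ 0.001 -0.001 -1.   ] z [0.982 0.189 0.   ] yawz 10.91 F [ 4.5 -1.3 -5.2] w 0.0089 q [ 0.02  0.18  1.74 -0.    1.22 -0.17]
jig mm [-76.7  -2.1 189.9] Fjig [ 4.1 -2.1 -5.2]
```

View pics/side3.png

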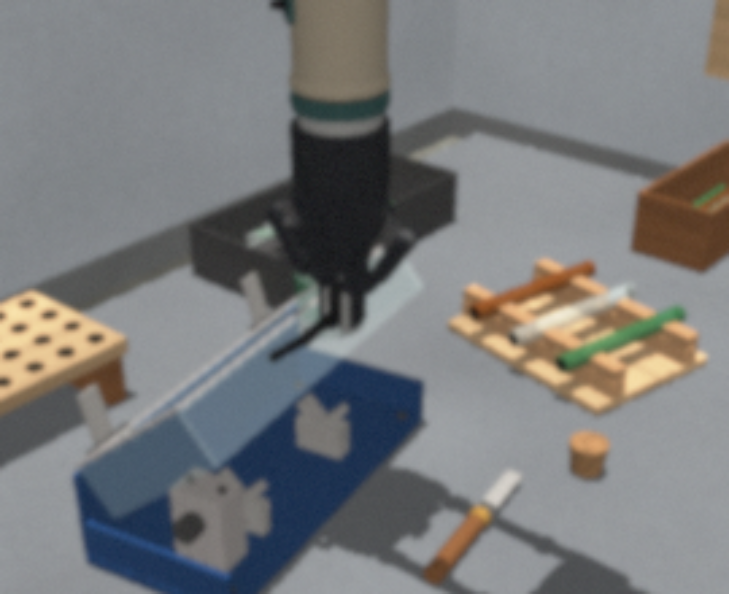

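Cover is held at about 40° by its bar, and lifting cleanly. Continuing along the arc.

```bash
python3 -m crank '[[-1.03,0,0.85,0,0,0,0.6],[-2,0,1.75,0,0,0,0.6],[-2.9,0,2.7,0,0,0,0.6],[-3.73,0,3.7,0,0,0,0.6],[-4.5,0,4.75,0,0,0,0.6]]' 25; python3 -c "
from go import *
st()"
python3 -m crank '[[-0.7,0,1.1,0,0,0,0.6],[-1.3,0,2.27,0,0,0,0.6],[-1.82,0,3.47,0,0,0,0.6],[-2.26,0,4.7,0,0,0,0.6],[-2.62,0,5.96,0,0,0,0.6]]' 25; python3 -c "
from go import *
st()"
```

```text
clock: 4.9
position: [0.5332, 0.0854, 0.2359]
ee_rot: [0.702, -0.068, 0.705, 0.067]
contact_force: [-5.1, -4.2, 3.4]
width: 0.009
t4.90 pos [0.5332 0.0854 0.2359] x [-0.004 -0.002 -1.   ] z [ 0.982  0.189 -0.004] yawz 10.90 F [-5.1 -4.2  3.4] w 0.0090 q [ 0.03  0.22  1.57 -0.    1.36 -0.16]
jig mm [-31.4  -2.  235.9] Fjig [-5.8 -3.1  3.4]
clock: 5.52
position: [0.5938, 0.0973, 0.2628]
ee_rot: [0.704, -0.067, 0.704, 0.067]
contact_force: [-2.2, -2.6, 5.0]
width: 0.0084
t5.53 pos [0.5938 0.0973 0.2628] x [ 0.001 -0.    -1.   ] z [0.982 0.189 0.001] yawz 10.89 F [-2.2 -2.6  5. ] w 0.0084 q [ 0.05  0.3   1.39 -0.    1.45 -0.14]
jig mm [ 30.4  -2.  262.8] Fjig [-2.7 -2.1  5. ]
```

```bash
python3 -m crank '[[-0.26,0,1.28,0,0,0,0.6],[-0.44,0,2.58,0,0,0,0.6],[-0.52,0,3.88,0,0,0,0.6],[-0.51,0,5.2,0,0,0,0.6],[-0.41,0,6.5,0,0,0,0.6]]' 25; python3 -c "
from go import *
st()"
python3 -m crank '[[0.1,0,0.7,0,0,0,0.6],[0.2,0,1.3,0,0,0,0.6],[0.2,0,1.5,0,0,0,0.6]]' 25; python3 - <<'E'
from go import *
from rig import eyes
st()
d=eyes.get_image("side"); cv2.imwrite(f"pics/side4.png",cv2.resize(d["color"][20:280,150:420],None,fx=2.3,fy=2.3))
E
```

```text
clock: 6.15
position: [0.6587, 0.1101, 0.2654]
ee_rot: [0.705, -0.067, 0.703, 0.067]
contact_force: [0.9, -0.5, 5.2]
width: 0.0088
t6.15 pos [0.6587 0.1101 0.2654] x [ 0.002  0.001 -1.   ] z [0.982 0.189 0.002] yawz 10.90 F [ 0.9 -0.5  5.2] w 0.0088 q [ 0.06  0.4   1.23  0.    1.51 -0.13]
jig mm [ 96.5  -1.9 265.4] Fjig [ 0.8 -0.7  5.2]
clock: 6.52
position: [0.673, 0.1129, 0.2627]
ee_rot: [0.704, -0.067, 0.704, 0.067]
contact_force: [0.3, -0.3, 3.8]
width: 0.0088
t6.53 pos [0.673  0.1129 0.2627] x [ 0.001  0.001 -1.   ] z [0.982 0.189 0.001] yawz 10.91 F [ 0.3 -0.3  3.8] w 0.0088 q [ 0.06  0.43  1.2   0.    1.52 -0.13]
jig mm [111.1  -1.9 262.7] Fjig [ 0.2 -0.3  3.8]
```

View pics/side4.png

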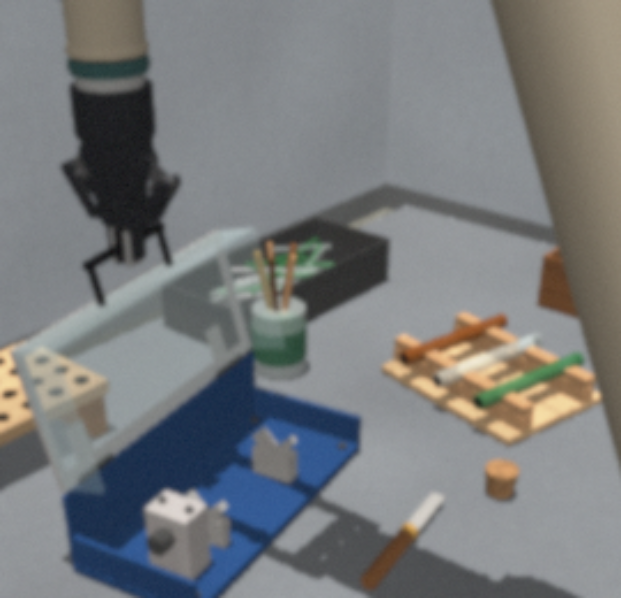

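```bash
python3 -m crank '[[0,0,0,0,0,0,1.6],[0,0,0,0,0,0,3],[0,0,0,0,0,0,3],[-2,0,0,0,0,0,3],[-6,0,0,0,0,0,3]]' 25; python3 - <<'E'
from go import *
from rig import eyes
st()
d=eyes.get_image("side"); cv2.imwrite(f"pics/side5.png",cv2.resize(d["color"][0:280,150:420],None,fx=2.1,fy=2.1))
t=eyes.get_image("top"); import pickle; pickle.dump((t,d),open("im1.pkl","wb"))
E
```

```text
clock: 7.2
position: [0.6708, 0.1122, 0.3212]
ee_rot: [0.702, -0.067, 0.706, 0.067]
contact_force: [0.5, 0.6, -0.2]
width: 0.0302
t7.20 pos [0.6708 0.1122 0.3212] x [-0.005 -0.    -1.   ] z [ 0.982  0.189 -0.005] yawz 10.89 F [ 0.5  0.6 -0.2] w 0.0302 q [ 0.06  0.42  1.08  0.    1.65 -0.13]
jig mm [108.9  -2.2 321.2] Fjig [ 0.6  0.4 -0.2]
```

View pics/side5.png

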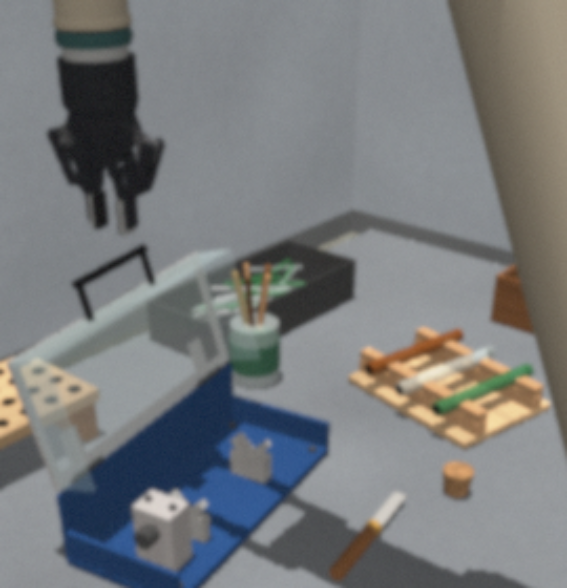

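```bash
python3 - <<'E'
from go import *
import pickle
d,s=pickle.load(open("im0.pkl","rb"))
def seg(d,roi):
    u0,v0,u1,v1=roi; hsv=cv2.cvtColor(d["color"],cv2.COLOR_BGR2HSV)
    k=4; c=cv2.resize(d["color"][v0:v1,u0:u1],None,fx=k,fy=k,interpolation=cv2.INTER_CUBIC).astype(int)
    m=((c[...,2]-c[...,0]>55)&(c[...,2]<190)&(c[...,1]<95)).astype(np.uint8)
    n,l,stt,_=cv2.connectedComponentsWithStats(m); i=1+stt[1:,4].argmax(); m=l==i
    v,u=np.nonzero(m); o=np.stack([(u+.5)/k-.5+u0,(v+.5)/k-.5+v0],1); return o,m
for n,dd,roi in (("top",d,(372,172,448,205)),("side",s,(315,148,380,185))):
    o,m=seg(dd,roi); r=cv2.minAreaRect(o.astype(np.float32)); print(n,r)
    cv2.imwrite(f"pics/seg_{n}.png",np.vstack([(m*255).astype(np.uint8)]))
    ax=r[1]; a=np.radians(r[2] if ax[0]>ax[1] else r[2]+90); L=max(ax)/2; w=np.array([np.cos(a),np.sin(a)])
    E=[np.array(r[0])+w*L*k for k in (-1,1)]
    Q=[atz(dd,*e,.042) for e in E]; D=Q[0]-Q[1]; D=D*np.sign(D[1])
    print(Q,np.linalg.norm(D),(Q[0]+Q[1])/2,"yaw",np.degrees(np.arctan2(-D[0],D[1])))
E
```

```text
top ((410.1176452636719, 188.2794189453125), (60.573272705078125, 7.457970142364502), 14.03624439239502)
[array([ 0.58334389, -0.24005285,  0.042     ]), array([ 0.54041396, -0.41668725,  0.042     ])] 0.1817764788367152 [ 0.56187892 -0.32837005  0.042     ] yaw -13.660527756512783
side ((347.4877624511719, 169.16815185546875), (14.52070140838623, 48.31857681274414), 68.96248626708984)
[array([ 0.53061367, -0.41504621,  0.042     ]), array([ 0.57081521, -0.23184061,  0.042     ])] 0.18756453373904888 [ 0.55071444 -0.32344341  0.042     ] yaw -12.37648384432566
```

```bash
python3 -m crank '[[-0.5,-5.5,-1,3,0,0,4],[-0.5,-11,-2.5,6,0,0,5],[-0.5,-16.5,-4,9,0,0,5],[-0.5,-22,-5.5,12,0,0,5],[0.5,-27,-7,16,0,0,5]]' 25; python3 -c "
from go import *
st()"
```

```text
clock: 7.92
position: [0.654, -0.168, 0.3178]
ee_rot: [0.707, 0.032, 0.706, -0.033]
contact_force: [0.8, -0.1, -0.3]
width: 0.0499
t7.92 pos [ 0.654  -0.168   0.3178] x [ 0.001 -0.    -1.   ] z [ 0.996 -0.092  0.001] yawz -5.25 F [ 0.8 -0.1 -0.3] w 0.0499 q [-0.35  0.4   1.1  -0.    1.63 -0.26]
jig mm [  38.4 -273.9  317.8] Fjig [ 0.8 -0.2 -0.3]
```

```bash
python3 -c "
import cv2
a=cv2.imread('pics/seg_top.png');b=cv2.imread('pics/seg_side.png')
import numpy as np
w=max(a.shape[1],b.shape[1]);f=lambda x:cv2.copyMakeBorder(x,2,2,0,w-x.shape[1],0,value=(0,0,90));cv2.imwrite('pics/seg.png',np.vstack([f(a),f(b)]))"
```

```text
(no output)
```

View pics/seg.png

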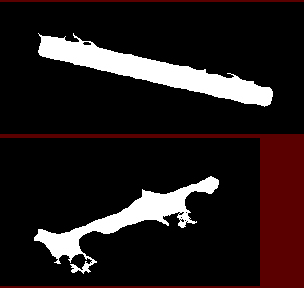

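```bash
python3 - <<'E'
from go import *
import pickle
d,s=pickle.load(open("im0.pkl","rb"))
m=cv2.imread("pics/seg_top.png",0); m=cv2.morphologyEx(m,cv2.MORPH_OPEN,np.ones((13,13)))
v,u=np.nonzero(m); r=cv2.minAreaRect(np.stack([(u+.5)/4-.5+372,(v+.5)/4-.5+172],1).astype(np.float32)); print(r)
a=np.radians(r[2] if r[1][0]>r[1][1] else r[2]+90); w=np.array([np.cos(a),np.sin(a)])*max(r[1])/2
Q=[atz(d,*(np.array(r[0])+k*w),.042) for k in(-1,1)];D=Q[0]-Q[1];print((Q[0]+Q[1])/2,np.linalg.norm(D),np.degrees(np.arctan2(-D[0],D[1])))
p=(Q[0]+Q[1])/2
# side check: project estimated axis
ax=D/np.linalg.norm(D); im=cv2.resize(s["color"],None,fx=6,fy=6,interpolation=cv2.INTER_CUBIC)
for q in (p-ax*.09,p,p+ax*.09):
    e=proj(s,q)*6+2.5; cv2.circle(im,tuple(int(t) for t in e),3,(0,255,0),-1); print(proj(s,q))
cv2.imwrite("pics/chk.png",im[850:1150,1850:2350])
row([*p[:2],.15],down(np.radians(-11.3)))
E
```

```text
((410.4635314941406, 188.78453063964844), (59.48725128173828, 5.89789342880249), 12.87500286102295)
[ 0.56035168 -0.32940972  0.042     ] 0.1785461304952229 -12.481844400076278
[367.57115034 159.30477521]
[346.68956214 167.23214335]
[324.4097336  175.69033156]
shift cm [ 16.78 -16.92  -7.87] turn [6.05 0.06 0.01] rows 4.0
shift cm [ 16.78 -16.92  -7.87] turn [-1.7395e+02 -2.0000e-02  9.0000e-02] rows 16.3
```

View pics/chk.png

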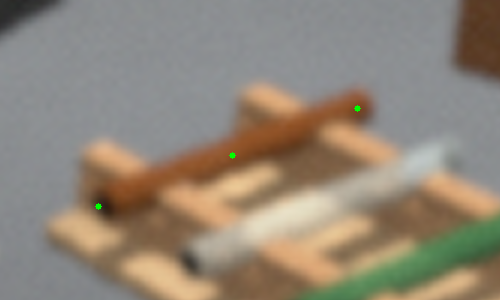

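```bash
python3 -m crank '[[3,-4.5,-2,2,0,0,5],[7,-9,-4,4,0,0,5],[12,-13.5,-6,6,0,0,5],[17,-17.1,-8,6.8,0,0,5],[17,-17.1,-8,6.8,0,0,5]]' 25;python3 -m crank '[[0,0,0,0,0,0,5]]' ; python3 - <<'E'
from go import *
from rig import eyes
st(); row([.56,-.331,.024],down(np.radians(-12)))
d=eyes.get_image("side"); cv2.imwrite(f"pics/side6.png",cv2.resize(d["color"][60:230,280:420],None,fx=3.5,fy=3.5,interpolation=cv2.INTER_CUBIC))
E
```

```text
clock: 8.55
position: [0.5552, -0.3295, 0.1432]
ee_rot: [0.7, 0.076, 0.706, -0.073]
contact_force: [-0.2, 0.9, 0.5]
width: 0.0501
clock: 8.68
position: [0.5592, -0.3292, 0.1473]
ee_rot: [0.703, 0.074, 0.704, -0.073]
contact_force: [0.4, 0.2, 1.2]
width: 0.0498
t8.68 pos [ 0.5592 -0.3292  0.1473] x [-0.001  0.001 -1.   ] z [ 0.978 -0.207 -0.001] yawz -11.96 F [0.4 0.2 1.2] w 0.0498 q [-0.64  0.44  1.47  0.    1.24 -0.43]
jig mm [ -85.7 -413.8  147.3] Fjig [0.4 0.1 1.2]
shift cm [12.33 -0.18  0.13] turn [ 0.04 -0.05 -0.06] rows 2.0
shift cm [12.33 -0.18  0.13] turn [-1.7996e+02  1.0000e-01 -7.0000e-02] rows 16.8
```

View pics/side6.png

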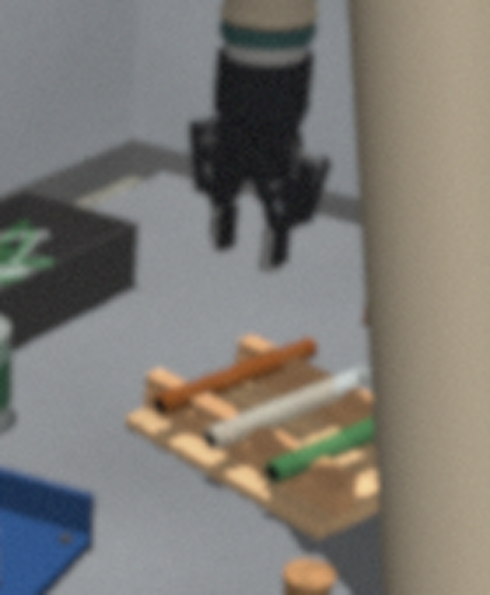

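```bash
python3 -m crank '[[4,-0.2,0.1,0,0,0,5],[8,-0.2,0.1,0,0,0,5],[12.3,-0.2,0.1,0,0,0,5],[12.3,-0.2,0.1,0,0,0,5]]' 25 ; python3 - <<'E'
from go import *
from rig import eyes
st()
d=eyes.get_image("side"); cv2.imwrite(f"pics/side7.png",cv2.resize(d["color"][100:230,280:420],None,fx=4.5,fy=4.5,interpolation=cv2.INTER_CUBIC))
E
```

```text
clock: 9.22
position: [0.5597, -0.3292, 0.0235]
ee_rot: [0.702, 0.074, 0.705, -0.072]
contact_force: [-0.3, 1.0, -0.6]
width: 0.0499
t9.22 pos [ 0.5597 -0.3292  0.0235] x [-0.003  0.003 -1.   ] z [ 0.979 -0.205 -0.004] yawz -11.80 F [-0.3  1.  -0.6] w 0.0499 q [-0.64  0.55  1.61  0.    0.98 -0.43]
jig mm [ -85.2 -413.9   23.5] Fjig [-0.1  1.1 -0.6]
```

View pics/side7.png

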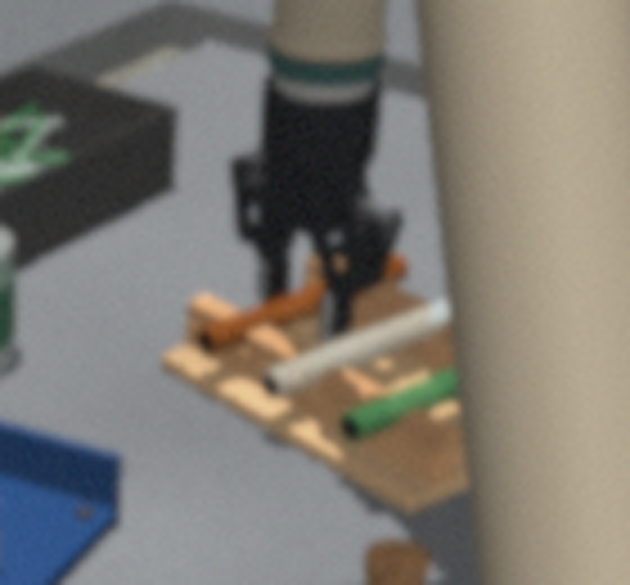

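The amber tube lies between the fingers, near (305,285), clear of the colourless tube. Closing.

```bash
python3 -m crank '[[0,0,0,0,0,0,1.5],[0,0,0,0,0,0,1.5],[0,0,0,0,0,0,1.5],[0,0,0,0,0,0,1.5]]' 30 ; python3 -m crank '[[-2,0,0,0,0,0,1.5],[-6,0,0,0,0,0,1.5],[-11,0,0,0,0,0,1.5],[-16,0,0,0,0,0,1.5],[-16,0,0,0,0,0,1.5]]'; python3 - <<'E'
from go import *
import pickle
from rig import eyes
st()
d=eyes.get_image("side"); t=eyes.get_image("top"); pickle.dump((t,d),open("im2.pkl","wb")); cv2.imwrite(f"pics/side8.png",cv2.resize(d["color"][40:230,250:420],None,fx=3.2,fy=3.2,interpolation=cv2.INTER_CUBIC))
cv2.imwrite(f"pics/top8.png",cv2.resize(t["color"][130:270,190:450],None,fx=3,fy=3,interpolation=cv2.INTER_CUBIC))
E
```

```text
clock: 9.78
position: [0.5605, -0.3319, 0.0278]
ee_rot: [0.704, 0.073, 0.702, -0.074]
contact_force: [-1.7, 0.6, 5.9]
width: 0.0192
clock: 10.4
position: [0.5628, -0.3334, 0.192]
ee_rot: [0.707, 0.071, 0.699, -0.076]
contact_force: [0.5, -0.3, -1.2]
width: 0.0187
t10.40 pos [ 0.5628 -0.3334  0.192 ] x [ 0.011 -0.008 -1.   ] z [ 0.978 -0.206  0.012] yawz -11.90 F [ 0.5 -0.3 -1.2] w 0.0187 q [-0.64  0.41  1.4   0.    1.32 -0.43]
jig mm [ -83.  -418.7  192. ] Fjig [ 0.5 -0.4 -1.2]
```

View pics/side8.png

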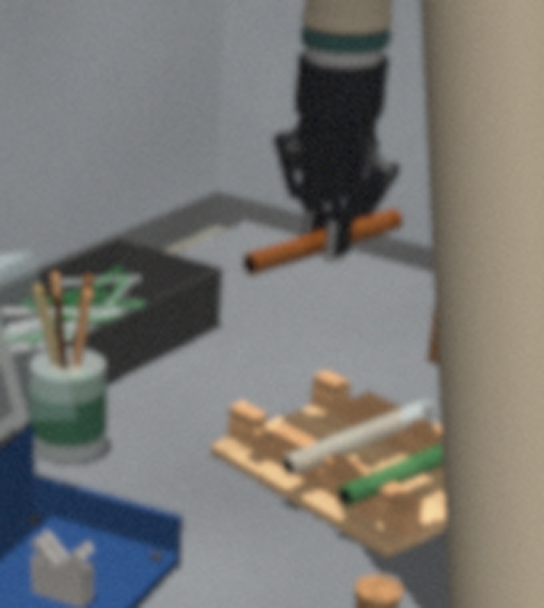

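View pics/top8.png

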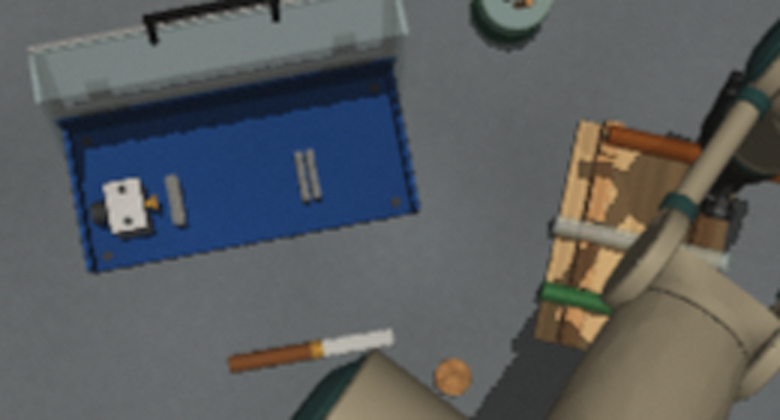

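```bash
python3 - <<'E'
from go import *
import pickle
t,s=pickle.load(open("im2.pkl","rb")); t1,s1=pickle.load(open("im1.pkl","rb"))
# tube near end
for n,d,(u,v) in (("side",s,((250.5)/3.2-.5+250,(264.5)/3.2-.5+40)),("top",t,(608.5/3-.5+190,136.5/3-.5+130))):
    print(n,atz(d,u,v,.211))
_,c,Rc=cur(); g=c-Rc.apply([.019,0,0]); ax=Rc.as_matrix()[:,1]; ax*=np.sign(ax[1]); print("grasp",g,"expected end",g+ax*.09)
def ov(d,name,roi,k):
    u0,v0,u1,v1=roi; im=cv2.resize(d["color"][v0:v1,u0:u1],None,fx=k,fy=k,interpolation=cv2.INTER_CUBIC)
    def L(pts,col):
        q=((proj(d,np.array([jig(*p) for p in pts]))+.5-[u0,v0])*k-.5).round().astype(int); cv2.polylines(im,[q.reshape(-1,1,2)],True,col,1)
    for y0,y1 in((64,76),(-74,-56)): L([(-44,y0,64),(-44,y1,64),(4,y1,64),(4,y0,64)],(0,255,255))
    L([(-45,100,85),(-45,136,85),(5,136,85),(5,100,85)],(0,255,0)); L([(-75,170,0),(-75,-170,0),(75,-170,0),(75,170,0)],(255,0,255))
    L([(-20,-80,60),(-20,100,60)],(0,0,255)); L([(-20,88,60),(-20,88,68),(-20,88,52)],(255,255,0))
    cv2.imwrite(name,im)
ov(t,"pics/ovt.png",(205,140,335,225),6); ov(s1,"pics/ovs.png",(165,180,320,290),5)
E
```

```text
side [ 0.57559017 -0.23665561  0.211     ]
top [ 0.57795841 -0.23977715  0.211     ]
grasp [ 0.56003385 -0.33147193  0.20549135] expected end [ 0.57860533 -0.24340894  0.20539138]
```

View pics/ovt.png

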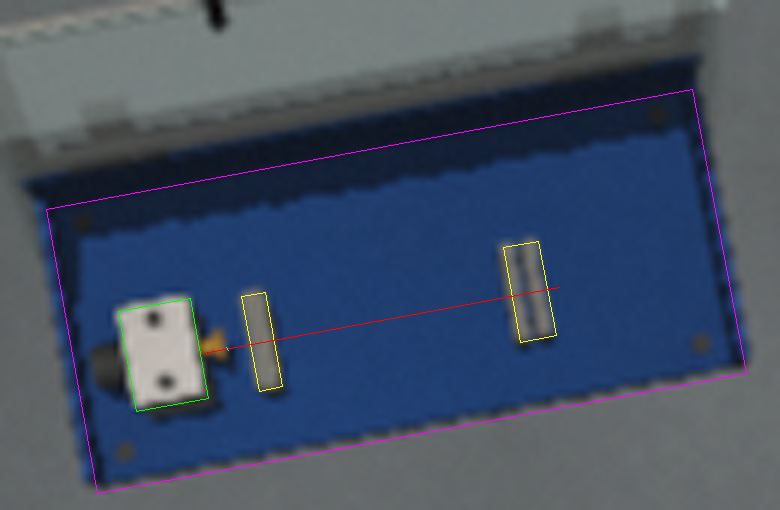

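View pics/ovs.png

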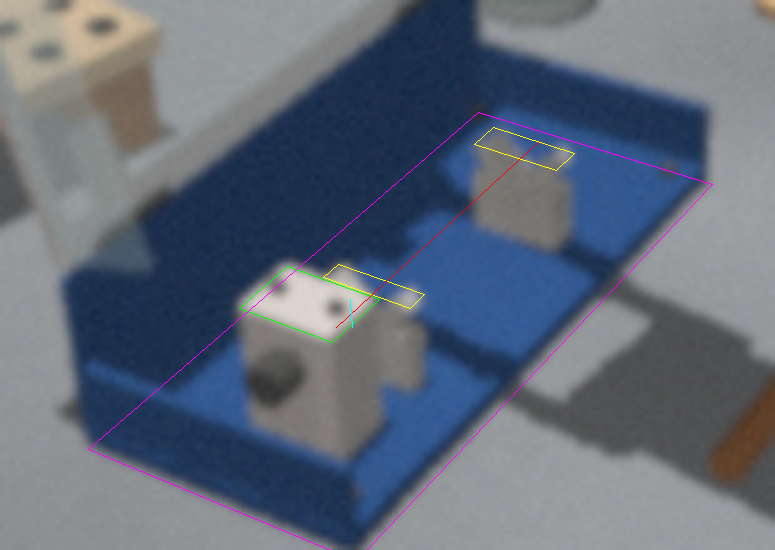

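```bash
sed -i 's/^JX,JY,JW=.*/JX,JY,JW=0.5636,0.0943,np.radians(10.9)/' go.py; python3 -m crank '[[0,5,0.2,-4,0,0,1.5],[0,10,0.8,-8,0,0,1.5],[0,15,1.5,-12,0,0,1.5],[0,20,2.5,-16,0,0,1.5],[0,25,3.6,-20,0,0,1.5]]'; python3 - <<'E'
from go import *
st();row(jig(-20,-12,100),down(JW))
E
```

```text
clock: 11.12
position: [0.6439, -0.0942, 0.1829]
ee_rot: [0.702, -0.052, 0.708, 0.05]
contact_force: [-25.1, -24.1, 7.0]
width: 0.019
t11.12 pos [ 0.6439 -0.0942  0.1829] x [-0.009 -0.003 -1.   ] z [ 0.989  0.145 -0.009] yawz 8.31 F [-25.1 -24.1   7. ] w 0.0190 q [-0.25  0.42  1.4  -0.01  1.32 -0.39]
jig mm [  43.2 -200.3  182.9] Fjig [-29.2 -18.9   7. ]
shift cm [ 8.31 18.54 -7.09] turn [-2.59 -0.52  0.11] rows 3.4
shift cm [ 8.31 18.54 -7.09] turn [1.7741e+02 1.7000e-01 8.1000e-01] rows 16.6
```

```bash
python3 - <<'E'
from go import *
import pickle
from rig import eyes
d=eyes.get_image("side"); t=eyes.get_image("top"); cv2.imwrite(f"pics/side9.png",cv2.resize(d["color"][60:290,150:420],None,fx=2.6,fy=2.6,interpolation=cv2.INTER_CUBIC))
cv2.imwrite(f"pics/top9.png",cv2.resize(t["color"][130:270,190:450],None,fx=3,fy=3,interpolation=cv2.INTER_CUBIC)); st()
E
```

```text
t11.22 pos [ 0.6416 -0.0888  0.182 ] x [-0.015  0.004 -1.   ] z [ 0.989  0.147 -0.014] yawz 8.47 F [-8.6  3.6  1.2] w 0.0190 q [-0.25  0.42  1.41  0.    1.33 -0.39]
jig mm [  42.  -194.5  182. ] Fjig [-7.7  5.2  1.2]
```

View pics/side9.png

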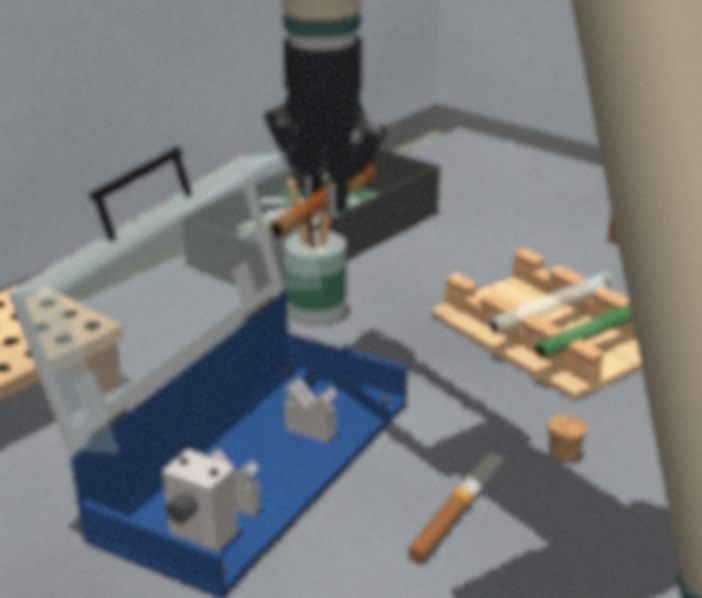

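View pics/top9.png

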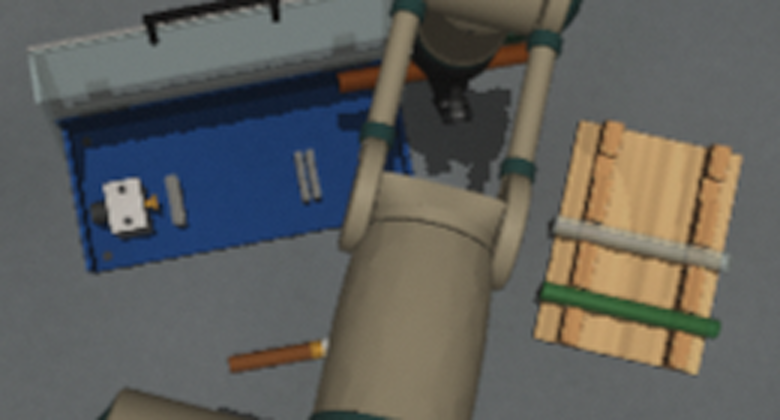

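```bash
python3 -m crank '[[0,0,-3,0,0,0,1.5],[0,0,-7,-1,0,0,1.5],[0,0,-7,-2,0,0,1.5],[0,0,-7,-2,0,0,1.5]]'; python3 - <<'E'
from go import *
import pickle
from rig import eyes
st();row(jig(-20,-12,100),down(JW))
d=eyes.get_image("side"); t=eyes.get_image("top"); cv2.imwrite(f"pics/side10.png",cv2.resize(d["color"][60:290,150:420],None,fx=2.6,fy=2.6,interpolation=cv2.INTER_CUBIC))
cv2.imwrite(f"pics/top10.png",cv2.resize(t["color"][110:270,190:450],None,fx=3,fy=3,interpolation=cv2.INTER_CUBIC)); 
pickle.dump((t,d),open("im3.pkl","wb"))
E
```

```text
clock: 11.72
position: [0.5775, -0.104, 0.1842]
ee_rot: [0.704, -0.062, 0.705, 0.062]
contact_force: [0.8, 0.2, -0.5]
width: 0.0189
t11.72 pos [ 0.5775 -0.104   0.1842] x [-0.  0. -1.] z [ 0.985  0.175 -0.   ] yawz 10.07 F [ 0.8  0.2 -0.5] w 0.0189 q [-0.3   0.32  1.56  0.    1.26 -0.47]
jig mm [ -23.8 -197.4  184.2] Fjig [ 0.8  0.1 -0.5]
shift cm [ 8.42 18.54  0.12] turn [-0.83 -0.02 -0.03] rows 3.3
shift cm [ 8.42 18.54  0.12] turn [ 1.7917e+02 -4.0000e-02  3.0000e-02] rows 16.7
```

View pics/side10.png

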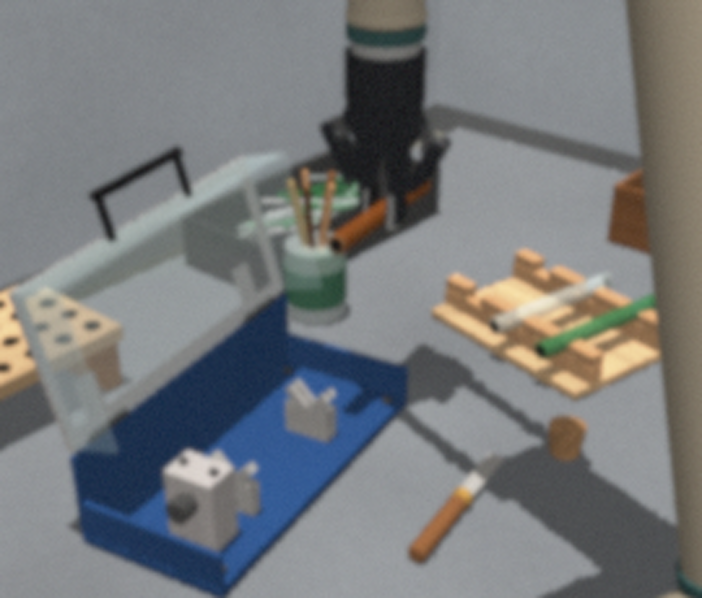

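View pics/top10.png

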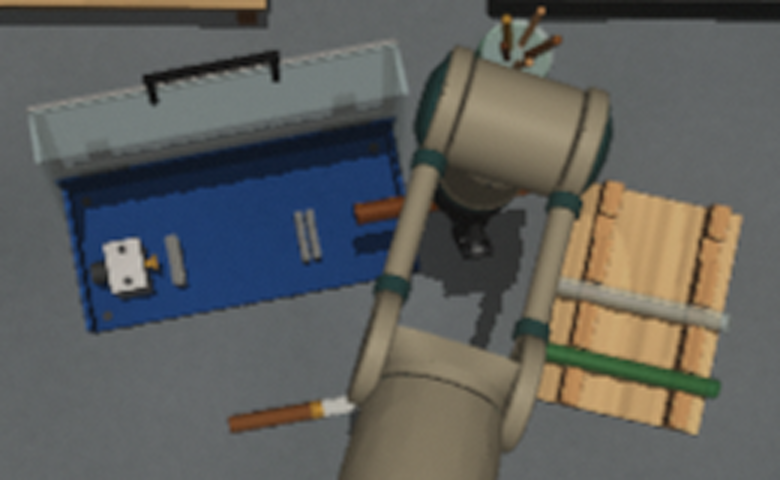

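```bash
python3 - <<'E'
from go import *
import pickle
t,s=pickle.load(open("im3.pkl","rb"))
ps=(335.5/2.6-.5+150,243.5/2.6-.5+60); pt=(358.5/3-.5+190,213.5/3-.5+110)
e1,r1=ray(s,*ps); e2,r2=ray(t,*pt)
A=np.stack([r1,-r2],1); k=np.linalg.lstsq(A,e2-e1,rcond=None)[0]; a,b=e1+k[0]*r1,e2+k[1]*r2
print("near end",a,b,(a+b)/2)
_,c,Rc=cur(); g=c-Rc.apply([.019,0,0]); ax=Rc.as_matrix()[:,1]; print(g,g+.09*ax, "rel in tool",Rc.inv().apply((a+b)/2-g))
z=.203
print(Rc.inv().apply(atz(s,*ps,z)-g),Rc.inv().apply(atz(t,*pt,z)-g))
im=cv2.resize(s["color"][110:190,260:340],None,fx=8,fy=8,interpolation=cv2.INTER_CUBIC)
for y in (-.09,0,.09):
    q=(proj(s,g+y*ax)+.5-[260,110])*8; cv2.circle(im,tuple(int(v) for v in q),4,(0,255,0),-1)
cv2.imwrite("pics/t10.png",im)
E
```

```text
near end [ 0.56106098 -0.01529602  0.20277487] [ 0.56151444 -0.01492347  0.2028133 ] [ 0.56128771 -0.01510975  0.20279409]
[ 0.57823093 -0.10411928  0.20340544] [ 0.56246875 -0.01551029  0.20341662] rel in tool [ 0.00062246  0.09060111 -0.00109272]
[ 0.00041652  0.09086242 -0.00159288] [ 0.0004166   0.09075881 -0.00085872]
```

View pics/t10.png

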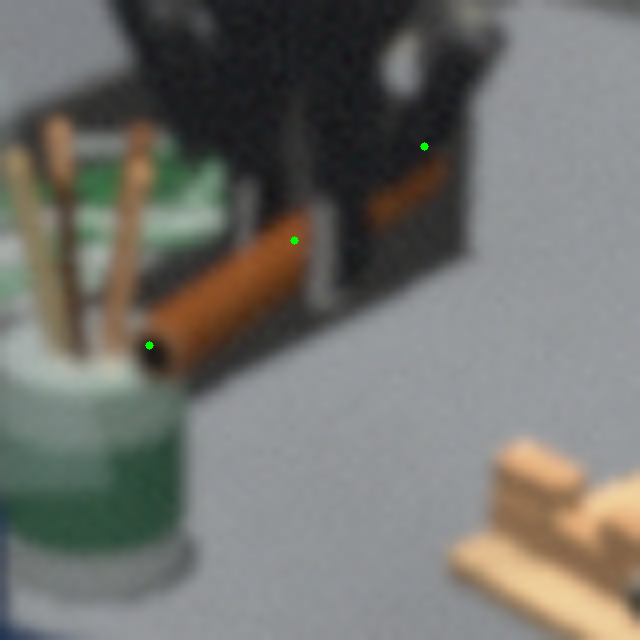

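```bash
python3 -m crank '[[1.5,5,0.1,-0.4,0,0,1.5],[4,10,0.1,-0.8,0,-1,1.5],[7,15,0.1,-0.8,0,-2,1.5],[10.9,18.85,0.1,-0.8,0,-2.5,1.5],[10.9,18.85,0.1,-0.8,0,-2.5,1.5]]';python3 -m crank '[[0,0,0,0,0,0,1.5]]' ; python3 - <<'E'
from go import *
import pickle
from rig import eyes
st();row(jig(-20,-9,42))
d=eyes.get_image("side"); t=eyes.get_image("top"); cv2.imwrite(f"pics/side11.png",cv2.resize(d["color"][120:290,160:330],None,fx=3.5,fy=3.5,interpolation=cv2.INTER_CUBIC))
cv2.imwrite(f"pics/top11.png",cv2.resize(t["color"][110:230,200:350],None,fx=4,fy=4,interpolation=cv2.INTER_CUBIC)); 
pickle.dump((t,d),open("im4.pkl","wb"))
E
```

```text
clock: 12.45
position: [0.5426, 0.0845, 0.0726]
ee_rot: [0.702, -0.084, 0.705, 0.054]
contact_force: [-0.0, -0.9, -1.1]
width: 0.0187
clock: 12.58
position: [0.5467, 0.0817, 0.076]
ee_rot: [0.705, -0.083, 0.702, 0.052]
contact_force: [0.7, -0.7, -0.4]
width: 0.0191
t12.57 pos [0.5467 0.0817 0.076 ] x [ 0.009 -0.043 -0.999] z [0.982 0.19  0.001] yawz 10.94 F [ 0.7 -0.7 -0.4] w 0.0191 q [ 0.05  0.37  1.78 -0.05  0.98 -0.11]
jig mm [-19.   -9.2  76. ] Fjig [ 0.5 -0.9 -0.4]
shift cm [ 3.39  0.17 -0.1 ] turn [0. 0. 0.] rows 0.5
```

View pics/side11.png

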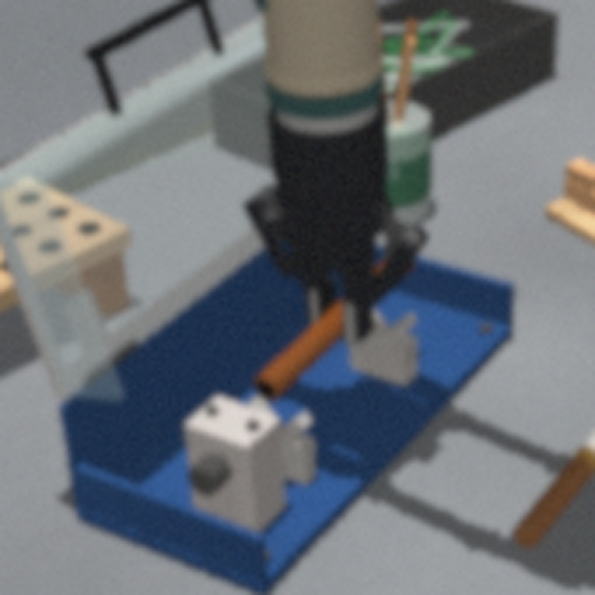

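View pics/top11.png

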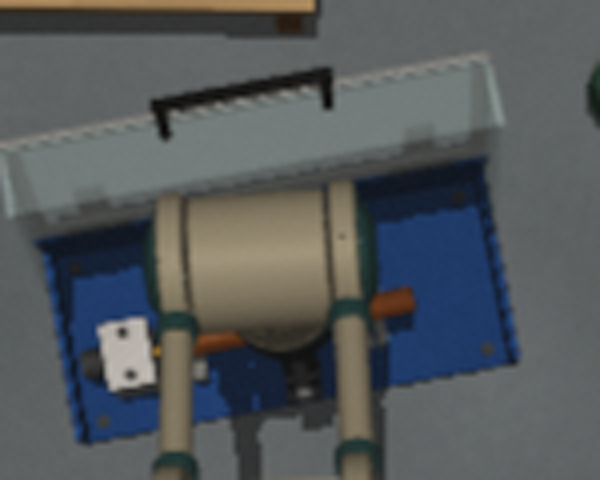

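```bash
python3 - <<'E'
from go import *
import pickle
t,s=pickle.load(open("im4.pkl","rb"))
f=lambda p:(R.from_euler("z",-JW).apply(p-[JX,JY,0])*1e3).round(1)
print(f(atz(t,413.5/4-.5+200,300.5/4-.5+110,.095)), f(atz(s,265.5/3.5-.5+160,385.5/3.5-.5+120,.095)), f(atz(s,265.5/3.5-.5+160,385.5/3.5-.5+120,.091)))
E
python3 -m crank '[[1,0,-0.1,0,0,0,1.5],[2,0,-0.1,0,0,0,1.5],[2.6,0,-0.1,0,0,0,1.5],[2.6,0,-0.1,0,0,0,1.5]]'; python3 -c "
from go import *
st()"
```

```text
[-18.4 -95.4  95. ] [-23.1  85.4  95. ] [-19.7  80.9  91. ]
clock: 13.18
position: [0.5451, 0.0801, 0.0498]
ee_rot: [0.705, -0.082, 0.702, 0.052]
contact_force: [1.6, -0.5, 0.2]
width: 0.0188
t13.18 pos [0.5451 0.0801 0.0498] x [ 0.009 -0.043 -0.999] z [0.982 0.189 0.   ] yawz 10.87 F [ 1.6 -0.5  0.2] w 0.0188 q [ 0.05  0.4   1.82 -0.05  0.92 -0.11]
jig mm [-20.8 -10.5  49.8] Fjig [ 1.5 -0.8  0.2]
```

```bash
python3 -m crank '[[0.3,0,0,0,0,0,1.5],[0.5,0,0,0,0,0,1.5],[0.5,0,0,0,0,0,1.5]]'; python3 -c "
from go import *
st()"; python3 -m crank '[[0.2,0,0,0,0,0,1.5],[0.3,0,0,0,0,0,1.5],[0.3,0,0,0,0,0,1.5]]'; python3 -c "
from go import *
st()"
```

```text
clock: 13.55
position: [0.5474, 0.0805, 0.0465]
ee_rot: [0.707, -0.082, 0.7, 0.052]
contact_force: [2.8, 0.4, 5.5]
width: 0.0184
t13.55 pos [0.5474 0.0805 0.0465] x [ 0.014 -0.042 -0.999] z [0.982 0.189 0.006] yawz 10.89 F [2.8 0.4 5.5] w 0.0184 q [ 0.05  0.41  1.82 -0.05  0.9  -0.11]
jig mm [-18.5 -10.5  46.5] Fjig [ 2.9 -0.2  5.5]
clock: 13.92
position: [0.5482, 0.0807, 0.0456]
ee_rot: [0.708, -0.082, 0.699, 0.052]
contact_force: [0.3, 1.9, 18.8]
width: 0.0185
t13.93 pos [0.5482 0.0807 0.0456] x [ 0.016 -0.042 -0.999] z [0.982 0.188 0.008] yawz 10.85 F [ 0.3  1.9 18.8] w 0.0185 q [ 0.05  0.41  1.82 -0.05  0.9  -0.11]
jig mm [-17.7 -10.4  45.6] Fjig [ 0.6  1.8 18.8]
```

```bash
python3 -m crank '[[-0.3,0,0,0,0,0,1.5],[-0.3,0,0,0,0,0,3.4],[-0.3,0,0,0,0,2.5,3.4],[-0.3,0,0,0,0,2.5,3.4]]'; python3 - <<'E'
from go import *
import pickle
from rig import eyes
st()
d=eyes.get_image("side"); t=eyes.get_image("top"); cv2.imwrite(f"pics/side12.png",cv2.resize(d["color"][150:280,170:310],None,fx=4.5,fy=4.5,interpolation=cv2.INTER_CUBIC))
pickle.dump((t,d),open("im5.pkl","wb"))
E
```

```text
clock: 14.42
position: [0.5433, 0.0796, 0.044]
ee_rot: [0.703, -0.067, 0.705, 0.067]
contact_force: [-0.6, -0.7, 0.1]
width: 0.0343
t14.43 pos [0.5433 0.0796 0.044 ] x [-0.003 -0.001 -1.   ] z [ 0.982  0.188 -0.003] yawz 10.85 F [-0.6 -0.7  0.1] w 0.0343 q [ 0.02  0.41  1.82 -0.    0.91 -0.17]
jig mm [-22.7 -10.6  44. ] Fjig [-0.8 -0.6  0.1]
```

View pics/side12.png

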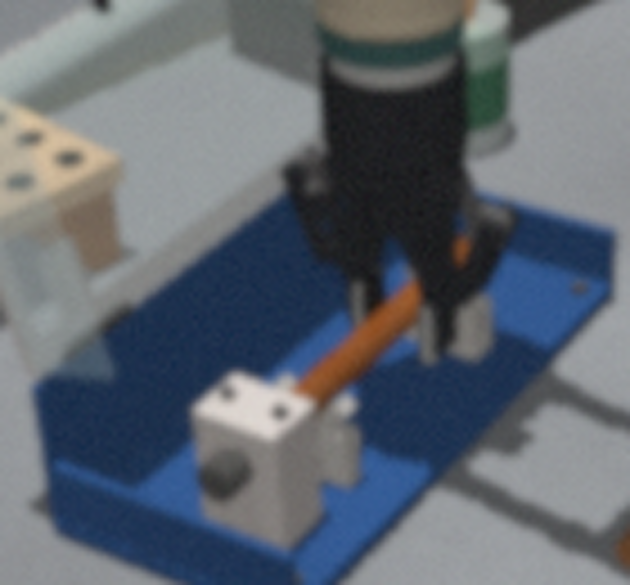

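```bash
python3 -m crank '[[0.2,0,0.2,0,0,0,3.4],[0.2,0,0.2,0,0,0,1.5],[0.2,0,0.2,0,0,0,1.5],[0.2,0,0.2,0,0,0,1.5],[0.2,0,0.2,0,0,0,1.5]]' 45; python3 -c "
from go import *
st()"; python3 -m crank '[[0,0,0,0,0,0,1.5]]'; python3 -c "
from go import *
st()"
```

```text
clock: 15.15
position: [0.5478, 0.0808, 0.0433]
ee_rot: [0.705, -0.067, 0.703, 0.067]
contact_force: [4.0, 1.1, 0.4]
width: 0.019
t15.15 pos [0.5478 0.0808 0.0433] x [ 0.002  0.    -1.   ] z [0.982 0.189 0.002] yawz 10.89 F [4.  1.1 0.4] w 0.0190 q [ 0.02  0.41  1.82  0.    0.91 -0.17]
jig mm [-18.1 -10.3  43.3] Fjig [4.2 0.4 0.4]
clock: 15.28
position: [0.5478, 0.0807, 0.0433]
ee_rot: [0.705, -0.067, 0.703, 0.067]
contact_force: [5.3, 2.7, -0.1]
width: 0.0184
t15.28 pos [0.5478 0.0807 0.0433] x [ 0.002  0.    -1.   ] z [0.982 0.189 0.002] yawz 10.89 F [ 5.3  2.7 -0.1] w 0.0184 q [ 0.02  0.41  1.82  0.    0.91 -0.17]
jig mm [-18.1 -10.3  43.3] Fjig [ 5.7  1.7 -0.1]
```

```bash
python3 -m crank '[[0,0.2,0,0,0,0,1.5],[0,0.4,0,0,0,0,1.5],[0,0.6,0,0,0,0,1.5],[0,0.8,0,0,0,0,1.5],[0,0.8,0,0,0,0,1.5]]'; python3 -c "
from go import *
st()"; python3 -m crank '[[0,0.2,0,0,0,0,1.5],[0,0.4,0,0,0,0,1.5],[0,0.4,0,0,0,0,1.5]]'; python3 -c "
from go import *
st()"
```

```text
clock: 15.9
position: [0.5463, 0.0863, 0.0436]
ee_rot: [0.705, -0.069, 0.703, 0.066]
contact_force: [4.3, -6.0, 3.0]
width: 0.0184
t15.90 pos [0.5463 0.0863 0.0436] x [ 0.002 -0.004 -1.   ] z [0.982 0.19  0.002] yawz 10.98 F [ 4.3 -6.   3. ] w 0.0184 q [ 0.03  0.41  1.82 -0.01  0.91 -0.15]
jig mm [-18.5  -4.6  43.6] Fjig [ 3.1 -6.7  3. ]
clock: 16.27
position: [0.5457, 0.0896, 0.0436]
ee_rot: [0.705, -0.07, 0.703, 0.066]
contact_force: [4.6, -8.2, 2.1]
width: 0.0184
t16.27 pos [0.5457 0.0896 0.0436] x [ 0.002 -0.005 -1.   ] z [0.982 0.191 0.001] yawz 10.99 F [ 4.6 -8.2  2.1] w 0.0184 q [ 0.04  0.41  1.82 -0.01  0.91 -0.15]
jig mm [-18.5  -1.2  43.6] Fjig [ 3.  -9.   2.1]
```

```bash
python3 -c "
from go import *
st()"; for i in 1; do python3 -m crank '[[0,0.2,0,0,0,0,1.5],[0,0.4,0,0,0,0,1.5],[0,0.4,0,0,0,0,1.5]]'; done; python3 -c "
from go import *
st()"; python3 -m crank '[[0,0.2,0,0,0,0,1.5],[0,0.2,0,0,0,0,1.5]]'; python3 -c "
from go import *
st()"
```

```text
t16.27 pos [0.5457 0.0896 0.0436] x [ 0.002 -0.005 -1.   ] z [0.982 0.191 0.001] yawz 10.99 F [ 4.6 -8.2  2.1] w 0.0184 q [ 0.04  0.41  1.82 -0.01  0.91 -0.15]
jig mm [-18.5  -1.2  43.6] Fjig [ 3.  -9.   2.1]
clock: 16.65
position: [0.545, 0.093, 0.0436]
ee_rot: [0.705, -0.07, 0.703, 0.066]
contact_force: [4.6, -9.0, 2.0]
width: 0.0187
t16.65 pos [0.545  0.093  0.0436] x [ 0.003 -0.006 -1.   ] z [0.982 0.191 0.001] yawz 11.01 F [ 4.6 -9.   2. ] w 0.0187 q [ 0.05  0.41  1.82 -0.01  0.91 -0.14]
jig mm [-18.5   2.3  43.6] Fjig [ 2.8 -9.8  2. ]
clock: 16.9
position: [0.5447, 0.0947, 0.0436]
ee_rot: [0.705, -0.07, 0.703, 0.066]
contact_force: [5.2, -10.5, 2.4]
width: 0.0186
t16.90 pos [0.5447 0.0947 0.0436] x [ 0.003 -0.006 -1.   ] z [0.982 0.191 0.001] yawz 11.02 F [  5.2 -10.5   2.4] w 0.0186 q [ 0.05  0.41  1.82 -0.01  0.91 -0.14]
jig mm [-18.5   4.   43.6] Fjig [  3.1 -11.3   2.4]
```

```bash
for i in 1; do python3 -m crank '[[0,0.2,0,0,0,0,1.5],[0,0.2,0,0,0,0,1.5]]'; done; python3 -c "
from go import *
st()"; python3 -m crank '[[0,0.15,0,0,0,0,1.5],[0,0.15,0,0,0,0,1.5]]'; python3 -c "
from go import *
st()"
```

```text
clock: 17.15
position: [0.5444, 0.0964, 0.0436]
ee_rot: [0.705, -0.07, 0.703, 0.065]
contact_force: [5.2, -11.0, 2.1]
width: 0.0186
t17.15 pos [0.5444 0.0964 0.0436] x [ 0.003 -0.007 -1.   ] z [0.982 0.191 0.001] yawz 11.03 F [  5.2 -11.    2.1] w 0.0186 q [ 0.05  0.41  1.82 -0.01  0.91 -0.13]
jig mm [-18.5   5.7  43.6] Fjig [  3.1 -11.8   2.1]
clock: 17.4
position: [0.5443, 0.0969, 0.0436]
ee_rot: [0.705, -0.071, 0.703, 0.065]
contact_force: [5.8, -13.8, 3.1]
width: 0.0185
t17.40 pos [0.5443 0.0969 0.0436] x [ 0.003 -0.008 -1.   ] z [0.981 0.192 0.001] yawz 11.07 F [  5.8 -13.8   3.1] w 0.0185 q [ 0.06  0.41  1.82 -0.01  0.91 -0.13]
jig mm [-18.4   6.2  43.6] Fjig [  3.1 -14.7   3.1]
```

```bash
python3 -m crank '[[0,0.15,0,0,0,0,1.5],[0,0.15,0,0,0,0,1.5],[0,0.15,0,0,0,0,1.5]]' 60; python3 - <<'E'
from go import *
import pickle
from rig import eyes
st()
d=eyes.get_image("side"); t=eyes.get_image("top"); cv2.imwrite(f"pics/side13.png",cv2.resize(d["color"][60:280,160:420],None,fx=3,fy=2.7,interpolation=cv2.INTER_CUBIC))
cv2.imwrite(f"pics/top13.png",cv2.resize(t["color"][110:230,200:350],None,fx=5,fy=5,interpolation=cv2.INTER_CUBIC))
cv2.imwrite(f"pics/side13z.png",cv2.resize(d["color"][200:270,200:290],None,fx=8,fy=8,interpolation=cv2.INTER_CUBIC))
E
```

```text
clock: 17.77
position: [0.5443, 0.0969, 0.0437]
ee_rot: [0.705, -0.072, 0.703, 0.065]
contact_force: [6.5, -16.6, 1.7]
width: 0.0178
t17.77 pos [0.5443 0.0969 0.0437] x [ 0.003 -0.011 -1.   ] z [0.981 0.193 0.001] yawz 11.12 F [  6.5 -16.6   1.7] w 0.0178 q [ 0.06  0.41  1.82 -0.01  0.91 -0.13]
jig mm [-18.5   6.2  43.7] Fjig [  3.3 -17.5   1.7]
```

View pics/side13z.png

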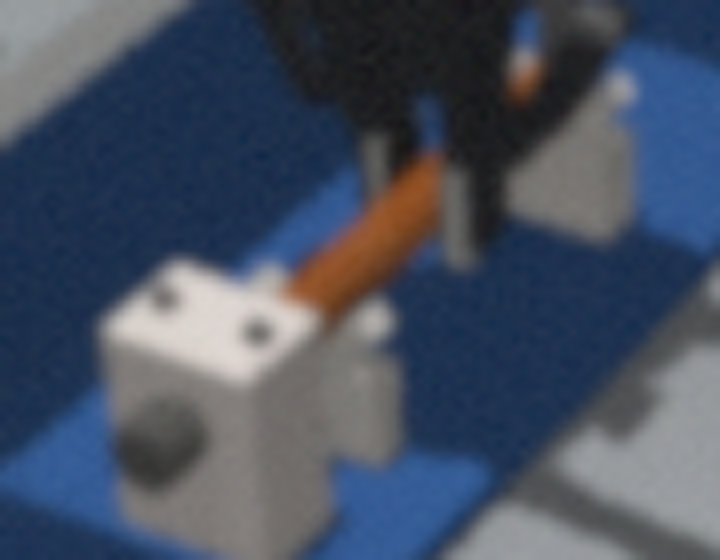

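View pics/top13.png

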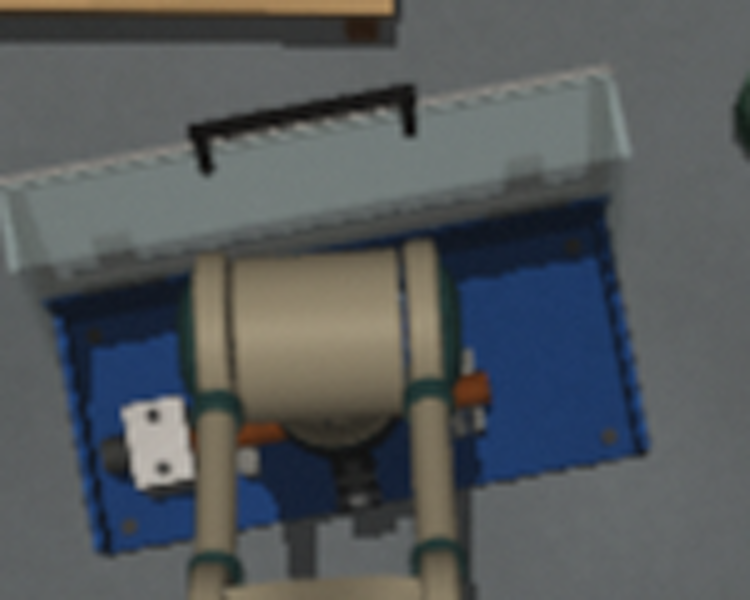

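View pics/side13.png

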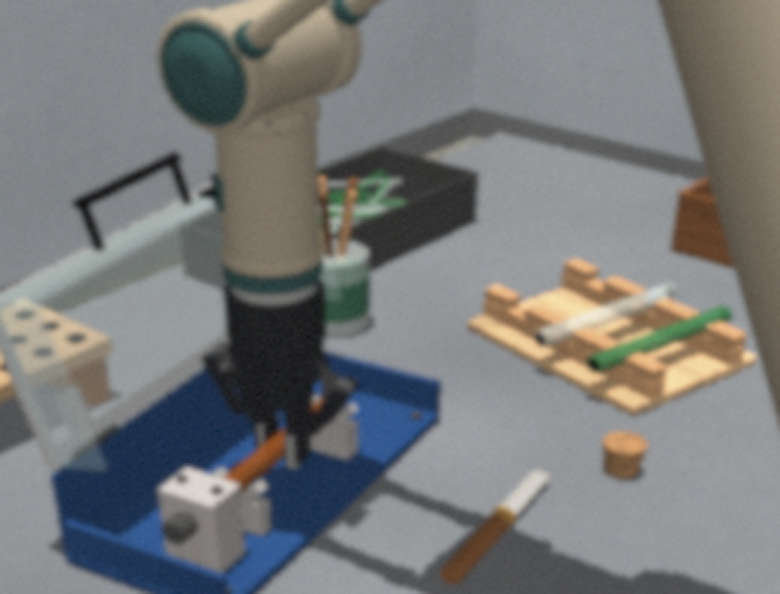

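```bash
python3 - <<'E'
from go import *
f=lambda p:(R.from_euler("z",-JW).apply(p-[JX,JY,0])*1e3).round(1)
from rig import eyes
t=eyes.get_image("top")
print(f(atz(t,490.5/5-.5+200,389/5-.5+110,.060))); st()
E
python3 -m crank '[[0,0.1,0,0,0,0,1.5],[0,0.1,0,0,0,0,1.5],[0,0.1,0,0,0,0,1.5],[0,0.1,0,0,0,0,1.5]]'; python3 -c "
from go import *
st()"
```

```text
[-19.6 -80.7  60. ]
t17.93 pos [0.5443 0.0969 0.0436] x [ 0.003 -0.011 -1.   ] z [0.981 0.193 0.001] yawz 11.12 F [  5.3 -17.    1.8] w 0.0184 q [ 0.06  0.41  1.82 -0.01  0.91 -0.13]
jig mm [-18.4   6.2  43.6] Fjig [  2.  -17.7   1.8]
clock: 18.42
position: [0.5443, 0.0969, 0.0437]
ee_rot: [0.705, -0.073, 0.703, 0.064]
contact_force: [5.8, -20.0, 1.4]
width: 0.0183
t18.43 pos [0.5443 0.0969 0.0437] x [ 0.004 -0.012 -1.   ] z [0.981 0.193 0.001] yawz 11.14 F [  5.8 -20.    1.4] w 0.0183 q [ 0.06  0.41  1.82 -0.02  0.91 -0.13]
jig mm [-18.4   6.2  43.7] Fjig [  1.9 -20.8   1.4]
```

```bash
python3 -c "
from go import *
st(); print(manip.sign_off())"
```

```text
t18.43 pos [0.5443 0.0969 0.0437] x [ 0.004 -0.012 -1.   ] z [0.981 0.193 0.001] yawz 11.14 F [  5.8 -20.    1.4] w 0.0183 q [ 0.06  0.41  1.82 -0.02  0.91 -0.13]
jig mm [-18.4   6.2  43.7] Fjig [  1.9 -20.8   1.4]
the job is handed in; nothing more can be done
None
```

The amber tube is in both V-rests, pressed home against the stop block with the gripper still holding it. The cover is open on its stop, and I handed the job in at 18.4 s.

- **Push:** The tube stopped moving while the push rose from about 15 to 21 N. The plunger's spring gives about 10 N when flush, so the tube is on the hard stop. The grip is set to 60 N.
- **Position:** The top camera put the tube's far end at jig y = -80.7 mm, against -80 mm when home. The camera is good to about 2 mm, so the stiff rise in force is the stronger sign. I could not see the contact face itself, because the block hides it from the side camera and the arm from the top one.
- **Cover and other things:** In the last pictures the cover is still open on its stop. The other tubes, knife, cork and jar look unmoved. I did not check the paddle, calliper and roller stand again at the end.

**A knock on the way:** While carrying the tube I made a wrong-direction sideways move, and it bumped something, most likely the open cover's side wall. I read about 35 N at the wrist, and the peak may have been higher. The tube slid about 4 mm in the fingers and tipped by about 2°. The pictures afterwards showed nothing displaced and the tube still held. I laid the tube down, let it settle in the rests and gripped it again before pressing.

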